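# Hang a second staining rack on a drip hook with a keeper

### The job

Swing the keeper bar away from the mouth of the drip stand's hook, and hang the slide rack that stands on the worktop on that hook by its bail, beside the rack already hanging there, so that both hang free and clear of each other. Leave the first rack hanging where it is, do not knock the other glassware about, and finally swing the keeper fully shut again in front of the hook's tip.

Things in the scene. Friction and masses are not known exactly. Their poses are not given: they have to be found in the camera images.
- stand: fixed drip stand, origin on the worktop, z up. Base x -85..95, y -120..130 mm; tray 24 mm high under the hook. Column (18 mm thick, 215 tall) at x 0, y -100. Hook: level 10 mm round bar along +y, centre line x 0, z 180, from the column to y 84, where it turns up (topmost z 197) and ends at y 95. Keeper post, 14 mm thick, at x 75, y 108. Position and heading vary
- hook_root (a point): point on the hook's centre line near the column, at stand (0, -85, 180) mm
- hook_tip (a point): point on the hook's centre line prolonged, under its upturned tip, at stand (0, 90, 180) mm; the hook's mouth, where things are threaded on, is here and faces the stand's +y
- keeper (a joint): level steel bar, 142 mm long, 10 thick, 14 tall, at hook height, turning about an upright pin. 0 = shut: it lies across, 8 mm in front of the hook's tip, so nothing can be threaded on or slip off. It swings outward (free end from the stand's -x round to its +y) to a stop at 1.6 rad, clear of the mouth. Stays where it is left; about 1 N at the thumb post moves it
- keeper_hinge (a point): on the keeper's upright turning axis, at stand (75, 108, 180) mm
- keeper_thumb (a point): on the axis of the keeper's upright black thumb post: 14 mm thick, from the bar's top edge (187 mm above the worktop) up to 235 mm, 130 mm from the hinge. The point is 215 mm above the worktop
- rack_hung: the slide rack that already hangs loose on the hook near the column (at stand y -52 to -36 mm at the start), its x square to the hook. Same make and size as rack_loose; origin at the centre of its underside
- rack_hung_saddle (a point): point on the hung rack where the hook's centre line runs when it is seated: 127 mm above its underside
- rack_loose: steel rack of glass slides standing on the worktop, to be hung. 84 mm along its x, 36 along y, 178 tall, 130 to 210 g; origin centre of underside, z up. Slides fill the lowest 80 mm. Above is a wire bail (crossbar along x, 7 mm thick): closed window 70 mm wide, 80 to 124 mm up, open along y. On the crossbar a black grip block: 34 along x, 20 along y, 138 to 178 mm up
- rack_loose_saddle (a point): point on the loose rack where the hook's centre line must run when it hangs: 127 mm above its underside, in an inverted V (24 mm wide, 10 high) in the middle of the crossbar, which centres it. Threaded on with this point 18 to 22 mm above the hook's centre line it clears the upturned tip. Its x must be square to the hook. Swinging dies out in 2 to 4 s
- bottle: bystander: bottle with a blue cap, 68 mm wide, 138 mm tall; origin at its underside
- petri: bystander: petri dish, 94 mm wide, 15 mm tall; origin at its underside
- jar: bystander: brown jar with a blue lid, 56 mm wide, 80 mm tall; origin at its underside
- bowl: bystander: low glass bowl, 99 mm wide, 43 mm tall; origin at its underside
Not all that is in view belongs to the job. What is shaped like the rack_loose but orange or purple is not meant.

How it is judged:
By the outcome, as a careful person would: the job done as asked, in the order asked, and still so for the second after the job is handed in, with the robot touching nothing.
It also fails if it takes over 69 s, if anything falls off the work surface, if the arm or the gripper's body presses on something with over 40 N, if the wrist force passes 120 N, or if a joint passes its speed limit or range.

### The arm

A 6-joint arm with a two-finger parallel gripper is mounted at the origin on a cart in front of the work surface, level with it; the furniture and walls round the work are solid. World frame = base frame: x ahead of the robot, y to its left, z up, the work surface at z = 0. Lengths are in m, angles in rad, forces in N, time in s.
With the tool pointing down it reaches from about 0.25 to 0.8 m from the base axis. Payload 3.9 kg.
Tool frame: the origin (TCP) lies at the very end of the fingers, on their centre line; the grasp point (between the pads) lies grasp_offset behind it (grasp_offset is the distance from the TCP to the grasp point, in m); z points along the fingers, y is the line along which they close (so a half turn about z gives the same grasp; the last joint's range is limited). The gripper opens to 85 mm and grips with 20 to 120 N. Pads are 22 mm wide; open, the fingers measure 114 mm over their backs; the gripper's body (76 mm by 85 mm) begins 54 mm behind the grasp point. The pads swing forward as they close: fully open they stand 13 mm farther back than shut.
Start: joints at [-1.326, 0.26, -0.138, 1.173, 0, 1.571], TCP at [0.127, -0.509, 0.231] pointing down, gripper open.
Joint ranges: [-2.78, 2.78], [-0.83, 1.72], [-1.28, 1.37], [-1.9, 2.12], [-1.57, 1.48], [-3.14, 3.14]. Speed limits (rad/s): [2.57, 2.57, 3.14, 3.14, 3.14, 3.14].

### API

Orientations are given as a rotation vector (axis times angle).
In Python, from cell import get_obs, camera, get_calibration, close_job, grasp_offset gives the robot as it stands. The module is installed in compiled form; this text tells all that it offers.
- The arm moves only by the tool jog_arm, never from a script. Its argument "increments" is a list of rows, each a list of 7 numbers: the shift along the world's x, y, z in cm, then the turn, a rotation vector about the world's x, y, z in rad, then the opening, from 0 (shut) to 1 (fully open). A call has 1 to 12 rows; each row shifts and turns the commanded pose from where the row before left it; what a row does not reach is not made up. A row lasts 1/10 s, in which the tool goes at most 50 mm and 8.59 degrees, less where a joint would pass 70% of its speed; a pose out of reach is approached as far as the arm can. A call is refused whole if a number of a shift passes 5 or a number of a turn 0.15, either way. A call with a gripper value outside its range is refused whole. The fingers move at their own pace and stop on an object; the grip force is fixed at half the most. Time passes only in rows, so rows that do not move let the fingers close. It gives the time, the measured TCP pose, the force, the opening and the grip force at its end, in the units of the state.
- get_obs(): the state, without advancing time (a new reading comes with each control period).
- camera(name): name is "scene" or "top" or "wrist"; returns the picture (480x640x3 uint8, red, green, blue); there is no depth.
- get_calibration(name): a dict with "fx", "fy", "cx", "cy" (pixels), "xyz" and "attitude" of the camera in the world. Camera axes: x right, y down, z forward; pixel columns grow to the right and rows downward; lengths in m; the calibration is good to about 2 mm. A picture is of the moment at which its call begins: read the wrist's pose just before it. get_calibration takes no time and is no camera call; for the wrist camera it gives the pose at the moment of the call.
- close_job(): hands the job in; it is judged then, once.
The state is a dict: "time": time; "joint_positions": joint angles; "joint_vel": joint speeds; "effort": joint torques, N m; "position": TCP position; "tcp_rot": TCP orientation; "force": force on the tool from outside, world axes, zero at the start; "ft_torque": the same for the moment, N m; "opening": finger opening in m; "grasp_force": force on a finger pad.
Only numpy, scipy, OpenCV 4.12 (cv2) and the standard library are available. Lean on these libraries where they do the work, as an engineer would, in place of code of your own. Each camera call takes 0.05 s, during which the arm holds its last target. There are 200 camera calls.

## Working session

There is one attempt and no reset: what is moved stays moved. The work goes in short steps, Python scripts to look and compute and a tool call to move; the robot and the scene stay as the last step left them, time stands still between calls to the robot, and variables do not carry over. Pictures are saved under pics/ and viewed, at most 10 in all, crops included, and the job is handed in when it is done.

Besides the shell and the picture viewer there is one more tool, called after "Emit:" by a JSON object that holds its "api" and its "payload", one argument or row to a line. jog_arm: Moves the arm, as the interface text tells. Its arguments: {"type":"object","properties":{"increments":{"type":"array","items":{"type":"array","items":{"type":"number"}}}},"required":["increments"]}

```bash
mkdir -p pics; python3 - <<'E'
from cell import *
import cv2
for n in("scene","top"):
    c=get_calibration(n);print(n,c)
    cv2.imwrite(f"pics/{n}0.png",camera(n)[:,:,::-1])
o=get_obs();print(o, grasp_offset)
E
```

```text
scene {'fx': 469.5839744441991, 'fy': 469.5839744441991, 'cx': 316.18488893200674, 'cy': 238.78470944066675, 'xyz': array([-0.21694604,  0.85638112,  0.98505307]), 'attitude': array([-0.95248595,  2.40517599, -1.15020482])}
top {'fx': 433.7184023283746, 'fy': 433.7184023283746, 'cx': 316.7299645355423, 'cy': 239.6939601353129, 'xyz': array([0.32758472, 0.07624187, 1.36431077]), 'attitude': array([-2.16303427,  2.13493991, -0.14375804])}
{'time': 0.1, 'joint_positions': array([-1.32599475e+00,  2.60661563e-01, -1.39258699e-01,  1.17270259e+00,
        5.00493356e-06,  1.57079741e+00]), 'joint_vel': array([ 0.00147932, -0.00154614,  0.00284943,  0.00216829, -0.00099585,
        0.00047833]), 'effort': array([ 2.43038892e-03, -4.06507623e+01,  2.54527885e+01,  1.00628921e-02,
        2.16308258e-04,  1.14374430e-06]), 'position': array([ 0.12709167, -0.50874295,  0.23051842]), 'tcp_rot': array([-3.11628871e+00, -3.83350855e-01,  3.42304773e-04]), 'force': array([-0.14571762, -0.05464801,  0.3465032 ]), 'ft_torque': array([ 0.01507196, -0.03440454, -0.00740535]), 'grasp_force': 0.0, 'opening': 0.08557038880117378} 0.0187
```

View pics/scene0.png

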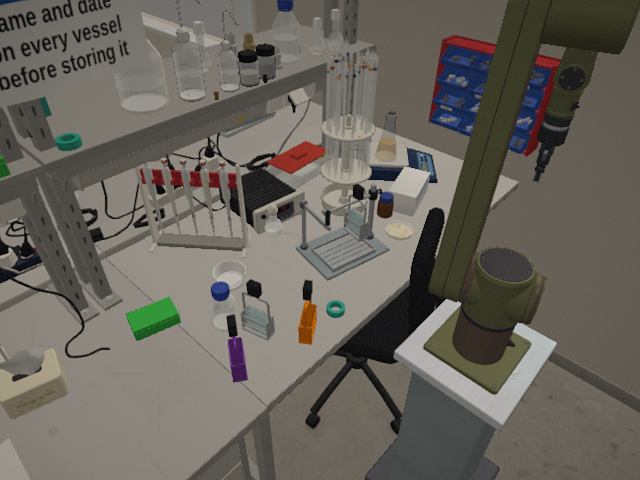

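View pics/top0.png

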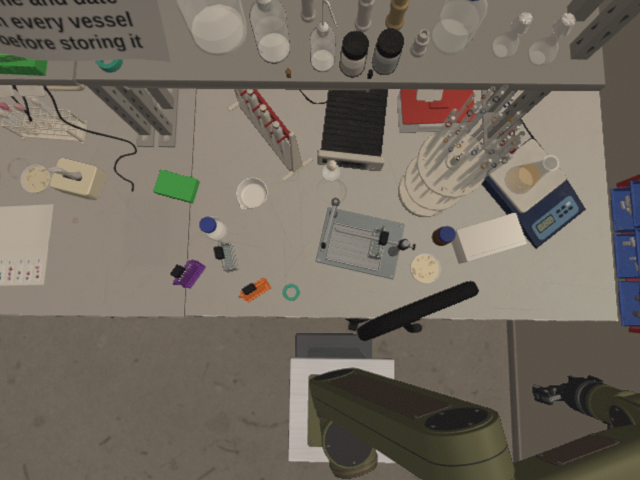

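```bash
cat > h.py <<'E'
import numpy as np, cv2
from cell import *
from scipy.spatial.transform import Rotation as R
def ray(n,uv,c=None):
    c=c or get_calibration(n)
    d=R.from_rotvec(c["attitude"]).apply([(uv[0]-c["cx"])/c["fx"],(uv[1]-c["cy"])/c["fy"],1]); return np.array(c["xyz"]),d
def onz(n,uv,z,c=None):
    p,d=ray(n,uv,c); return p+d*(z-p[2])/d[2]
def proj(n,P,c=None):
    c=c or get_calibration(n)
    q=R.from_rotvec(c["attitude"]).inv().apply(np.asarray(P,float)-c["xyz"]); q=np.atleast_2d(q)
    return np.c_[c["cx"]+c["fx"]*q[:,0]/q[:,2],c["cy"]+c["fy"]*q[:,1]/q[:,2]]
E
python3 - <<'E'
import cv2,numpy as np
t=cv2.imread("pics/top0.png");s=cv2.imread("pics/scene0.png")
f=lambda i,x,y,w,h,k:cv2.resize(i[y:y+h,x:x+w],(w*k,h*k),interpolation=cv2.INTER_CUBIC)
a=np.hstack([f(t,310,185,100,100,4),f(t,165,205,100,100,4)])
b=np.hstack([f(s,290,175,100,75,4),f(s,205,265,100,75,4)])
cv2.imwrite("pics/crop1.png",cv2.resize(np.vstack([a,b]),(685,600)))
cv2.imwrite("pics/crop1.png",np.vstack([a,b])[:600]) if 0 else None
from h import *
for uv,z in [((405,245),.215),((383,238),.178),((335,200),.19),((325,245),.235),((225,253),.16)]: print(uv,onz("top",uv,z).round(3))
E
```

```text
(405, 245) [ 0.475 -0.155  0.215]
(383, 238) [ 0.498 -0.102  0.178]
(335, 200) [0.601 0.032 0.19 ]
(325, 245) [0.469 0.059 0.235]
(225, 253) [0.453 0.337 0.16 ]
```

View pics/crop1.png

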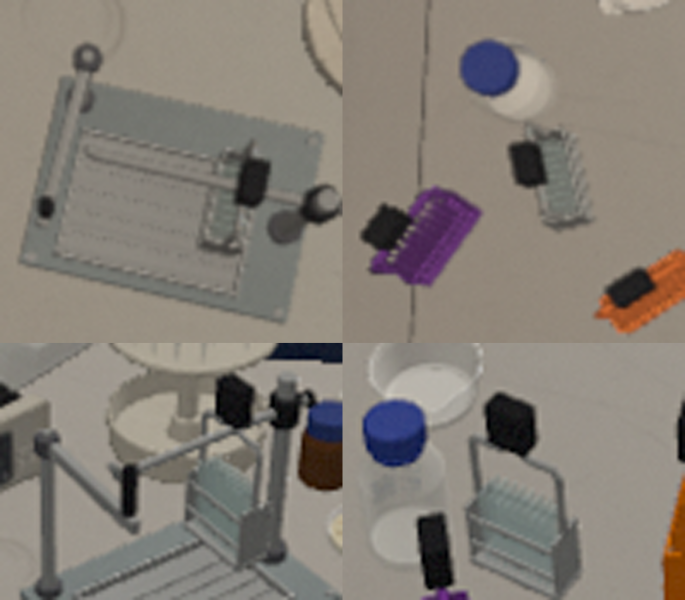

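```bash
python3 - <<'E'
from h import *
k=3.425
T=lambda x,y,o:(o[0]+x/k,o[1]+y/k)
o=(310,185)
# stand points (mm): hinge top, hook tip, column top; thumb from keeper shut (-55,108)
S=np.array([[75,108,.195],[0,93,.195],[0,-100,.215],[-55,108,.235],[0,-100,.215]])
I=[(88,57),(92,150),(320,200),(46,204),(320,200)]
P=np.array([onz("top",T(*i,o),s[2]) for i,s in zip(I,S)])
z=(P[:,0]+1j*P[:,1]); w=(S[:,0]+1j*S[:,1])/1000
zc,wc=z.mean(),w.mean(); r=np.sum((z-zc)*np.conj(w-wc)); th=np.angle(r); t=zc-np.exp(1j*th)*wc
print("th",th,"t",t,"scale",abs(r)/np.sum(abs(w-wc)**2),"res mm",(1000*np.abs(z-t-np.exp(1j*th)*w)).round(1))
W=lambda x,y,zz:[*( (lambda q:(q.real,q.imag))(t+np.exp(1j*th)*(x+1j*y)/1000)),zz/1000]
pts=[W(75,108,200),W(-55,108,235),W(0,-100,215),W(0,90,180),W(0,-85,180)]
print(np.round(pts,3))
print("scene pred",proj("scene",pts).round(1),"meas post 303.7,203.5 thumb 328,211 col 374,186.5")
# loose rack by grip block in both views
g=(165+184.5/k,205+163/k); s=(205+(510-342.5)/k,265+(425-342.5)/k)
a,d=ray("top",g);b,e=ray("scene",s)
d/=np.linalg.norm(d);e/=np.linalg.norm(e)
A=np.c_[d,-e];x=np.linalg.lstsq(A,b-a,rcond=None)[0];print("grip",(a+d*x[0]).round(3),(b+e*x[1]).round(3),onz("top",g,.17))
q=[onz("top",(165+(x-342.5)/k,205+y/k),.08) for x,y in[(545,135),(572,222)]];print("rack ax",np.round(q,3),np.linalg.norm(q[1]-q[0]))
E
```

```text
th -0.22520639458461905 t (0.4996953422394094-0.05660406008425512j) scale 0.9739472682970218 res mm [2.5 7.6 3.7 2.2 3.7]
[[ 0.597  0.032  0.2  ]
 [ 0.47   0.061  0.235]
 [ 0.477 -0.154  0.215]
 [ 0.52   0.031  0.18 ]
 [ 0.481 -0.139  0.18 ]]
scene pred [[303.2 198.3]
 [328.8 210. ]
 [374.1 184.6]
 [322.5 214.2]
 [369.3 195.7]] meas post 303.7,203.5 thumb 328,211 col 374,186.5
grip [0.454 0.355 0.155] [0.454 0.355 0.155] [0.45243501 0.3517683  0.17      ]
rack ax [[0.487 0.358 0.08 ]
 [0.411 0.331 0.08 ]] 0.08004203045718106
```

```bash
python3 - <<'E'
from h import *
def tri(u,v):
    a,d=ray("top",u);b,e=ray("scene",v)
    d/=np.linalg.norm(d);e/=np.linalg.norm(e)
    x=np.linalg.lstsq(np.c_[d,-e],b-a,rcond=None)[0];return ((a+d*x[0]).round(3),(b+e*x[1]).round(3))
print(tri((476,287),(437,212)),tri((362,330),(415,310)))
c=get_calibration("wrist");o=get_obs();Rt=R.from_rotvec(o["tcp_rot"])
print("cam in tool",Rt.inv().apply(c["xyz"]-o["position"]).round(3),(Rt.inv()*R.from_rotvec(c["attitude"])).as_rotvec().round(3),c["fx"],c["cx"],c["cy"])
E
```

```text
(array([ 0.371, -0.406,  0.034]), array([ 0.375, -0.403,  0.033])) (array([ 0.23 , -0.071, -0.091]), array([ 0.225, -0.074, -0.09 ]))
cam in tool [ 0.083 -0.001 -0.144] [-0.258 -0.257  1.555] 366.0400223849674 322.8614493903565 231.18750448800574
```

Emit:
{"api": "jog_arm", "payload": {
  "increments": [
    [1.9, 3.15, 1, 0, 0, 0.148, 0.4],
    [1.9, 3.15, 1, 0, 0, 0.148, 0.4],
    [1.9, 3.15, 1, 0, 0, 0.148, 0.4],
    [1.9, 3.15, 1, 0, 0, 0.148, 0.4],
    [1.9, 3.15, 1, 0, 0, 0.148, 0.4],
    [1.9, 3.15, 1, 0, 0, 0.148, 0.4],
    [1.9, 3.15, 1, 0, 0, 0.148, 0.4],
    [1.9, 3.15, 0, 0, 0, 0.148, 0.4],
    [1.9, 3.15, 0, 0, 0, 0.148, 0.4],
    [1.9, 3.15, 0, 0, 0, 0.148, 0.4],
    [1.9, 3.15, 0, 0, 0, 0.148, 0.4],
    [1.9, 3.15, 0, 0, 0, 0.148, 0.4]
  ]
}}

```text
time: 1.3
position: [0.3555, -0.1298, 0.3011]
tcp_rot: [-1.662, -2.666, 0.0]
force: [0.7, 0.4, -0.5]
opening: 0.0345
grasp_force: 0.0
```

Emit:
{"api": "jog_arm", "payload": {
  "increments": [
    [1.9, 3.15, 0, 0, 0, 0.148, 0.4],
    [1.9, 3.15, 0, 0, 0, 0.148, 0.4],
    [1.9, 3.15, 0, 0, 0, 0.148, 0.4],
    [1.9, 3.15, 0, 0, 0, 0.148, 0.4],
    [1.9, 3.15, 0, 0, 0, 0.148, 0.4],
    [1.9, 3.15, 0, 0, 0, 0.148, 0.4],
    [0, 0, 0, 0, 0, 0, 0.4],
    [0, 0, 0, 0, 0, 0, 0.4]
  ]
}}

```text
time: 2.1
position: [0.4689, 0.0581, 0.3006]
tcp_rot: [-0.364, -3.119, 0.001]
force: [0.1, 1.0, -0.1]
opening: 0.0345
grasp_force: 0.0
```

```bash
cat >> h.py <<'E'
def st():
    o=get_obs();y=R.from_rotvec(o["tcp_rot"]).as_matrix();print("t",o["time"],"p",o["position"].round(4),"psi",np.arctan2(y[1,1],y[0,1]).round(3),"zax",y[:,2].round(3),"q",o["joint_positions"].round(2),"F",o["force"].round(1),"op",round(o["opening"],4),"gf",round(o["grasp_force"],1))
E
python3 - <<'E'
from h import *
st();c=get_calibration("wrist");im=camera("wrist");cv2.imwrite("pics/w1.png",im[:,:,::-1])
th=-.2252;t=.4997-.0566j
W=lambda x,y,zz:[*( (lambda q:(q.real,q.imag))(t+np.exp(1j*th)*(x+1j*y)/1000)),zz/1000]
print(proj("",[W(-55,108,235),W(0,95,190),W(75,108,187),W(0,-100,215)],c).round(1))
E
```

```text
t 2.1 p [0.4689 0.0581 0.3006] psi 1.339 zax [-0.002 -0.001 -1.   ] q [ 0.12  0.15 -0.1   1.32 -0.    0.36] F [ 0.1  1.  -0.1] op 0.0345 gf 0.0
[[327.  250.8]
 [310.  294.9]
 [326.9 371.5]
 [ 36.8 313.3]]
```

View pics/w1.png

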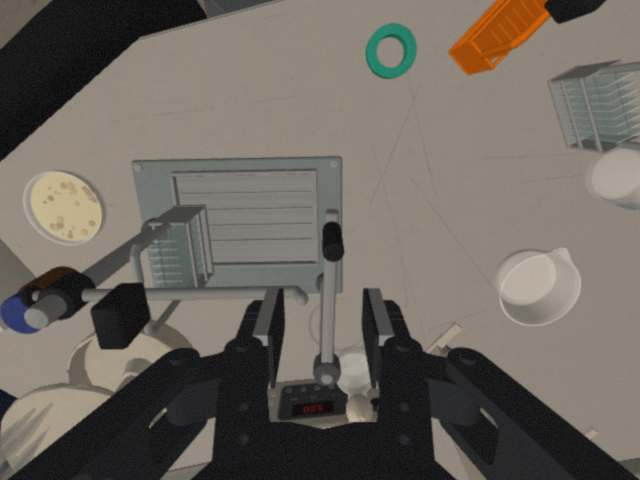

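```bash
python3 - <<'E'
from h import *
im=cv2.imread("pics/w1.png");
# hook centre line: bright grey columns
g=cv2.cvtColor(im,cv2.COLOR_BGR2GRAY).astype(int)
for u in (160,190,220,250,275): print(u,g[284:306,u].tolist())
print(g[254,315:350].tolist())
c=get_calibration("wrist")
for uv,z in [((90,295),.185),((280,293),.185),((308,298),.195),((332,254),.235),((326,371),.2),((326,371),.19)]: print(uv,onz("",uv,z,c).round(4))
a=onz("",(90,295),.185,c);b=onz("",(280,293),.185,c);print("hook psi",np.arctan2(b[1]-a[1],b[0]-a[0]))
E
```

```text
160 [105, 100, 102, 88, 74, 76, 87, 95, 104, 110, 116, 121, 126, 127, 122, 124, 133, 139, 142, 141, 140, 140]
190 [82, 81, 80, 72, 76, 79, 89, 101, 108, 114, 120, 124, 127, 126, 121, 122, 129, 140, 140, 141, 141, 141]
220 [117, 114, 103, 74, 77, 84, 98, 106, 112, 120, 121, 125, 125, 125, 122, 129, 140, 137, 139, 141, 142, 141]
250 [117, 106, 88, 75, 83, 92, 98, 110, 120, 121, 121, 127, 124, 122, 129, 139, 140, 138, 128, 97, 49, 30]
275 [111, 101, 71, 75, 73, 75, 74, 74, 75, 74, 73, 72, 71, 75, 74, 66, 61, 55, 51, 49, 37, 37]
[130, 127, 125, 106, 103, 109, 106, 87, 56, 38, 35, 29, 30, 27, 31, 23, 28, 30, 29, 29, 24, 31, 33, 28, 24, 28, 28, 41, 73, 117, 135, 136, 138, 138, 135]
(90, 295) [ 0.483  -0.1361  0.185 ]
(280, 293) [0.5161 0.0116 0.185 ]
(308, 298) [0.5203 0.0339 0.195 ]
(332, 254) [0.4728 0.0628 0.235 ]
(326, 371) [0.5856 0.0328 0.2   ]
(326, 371) [0.5937 0.031  0.19  ]
hook psi 1.3504316912887264
```

Emit:
{"api": "jog_arm", "payload": {
  "increments": [
    [0.3, 0.4, -3, 0, 0, 0.011, 0.4],
    [0, 0, -3, 0, 0, 0, 0.4],
    [0, 0, -2.3, 0, 0, 0, 0.4],
    [0, 0, -2, 0, 0, 0, 0.4],
    [0, 0, 0, 0, 0, 0, 0.28],
    [0, 0, 0, 0, 0, 0, 0.28]
  ]
}}

```text
time: 2.75
position: [0.4716, 0.0607, 0.1987]
tcp_rot: [-0.351, -3.121, 0.0]
force: [-0.8, -0.1, 0.1]
opening: 0.0237
grasp_force: 0.0
```

```bash
python3 - <<'E'
from h import *
st()
H=np.array([.5977,.0328]);o=get_obs()["position"]
f=np.linspace(0,1.68,17);b=np.pi-.22-f
P=H+.13*np.c_[np.cos(b),np.sin(b)]
print(P[0],P[-1]);print((100*np.diff(P,axis=0)).round(2).tolist(),f[1])
im=camera("wrist");cv2.imwrite("pics/w2.png",im[150:450,150:550,::-1])
E
```

```text
t 2.75 p [0.4716 0.0607 0.1987] psi 1.347 zax [-0.001 -0.    -1.   ] q [ 0.13  0.19 -0.31  1.06 -0.    0.35] F [-0.8 -0.1  0.1] op 0.0237 gf 0.0
[0.47083333 0.06116985] [0.63972764 0.15581901]
[[0.37, 1.31], [0.5, 1.27], [0.63, 1.21], [0.76, 1.14], [0.87, 1.05], [0.98, 0.95], [1.07, 0.85], [1.15, 0.73], [1.22, 0.6], [1.28, 0.47], [1.32, 0.34], [1.35, 0.19], [1.36, 0.05], [1.36, -0.09], [1.34, -0.23], [1.31, -0.37]] 0.105
```

View pics/w2.png

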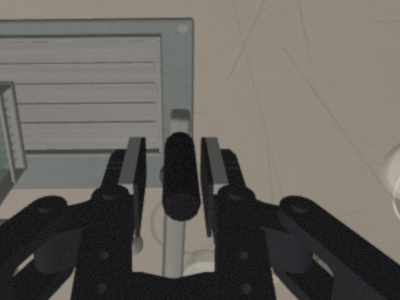

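The thumb post (crop ≈180,175) stands between the two pads (≈135 and 212), so it is caged. I'll swing the keeper open.

Emit:
{"api": "jog_arm", "payload": {
  "increments": [
    [0.37, 1.31, 0, 0, 0, -0.105, 0.28],
    [0.5, 1.27, 0, 0, 0, -0.105, 0.28],
    [0.63, 1.21, 0, 0, 0, -0.105, 0.28],
    [0.76, 1.14, 0, 0, 0, -0.105, 0.28],
    [0.87, 1.05, 0, 0, 0, -0.105, 0.28],
    [0.98, 0.95, 0, 0, 0, -0.105, 0.28],
    [1.07, 0.85, 0, 0, 0, -0.105, 0.28],
    [1.15, 0.73, 0, 0, 0, -0.105, 0.28]
  ]
}}

```text
time: 3.6
position: [0.5364, 0.1467, 0.2]
tcp_rot: [1.596, 2.704, 0.001]
force: [0.0, -1.2, -0.5]
opening: 0.0237
grasp_force: 0.6
```

Emit:
{"api": "jog_arm", "payload": {
  "increments": [
    [1.22, 0.6, 0, 0, 0, -0.105, 0.28],
    [1.28, 0.47, 0, 0, 0, -0.105, 0.28],
    [1.32, 0.34, 0, 0, 0, -0.105, 0.28],
    [1.35, 0.19, 0, 0, 0, -0.105, 0.28],
    [1.36, 0.05, 0, 0, 0, -0.105, 0.28],
    [1.36, -0.09, 0, 0, 0, -0.105, 0.28],
    [0.9, -0.15, 0, 0, 0, -0.07, 0.28],
    [0, 0, 0, 0, 0, 0, 0.28]
  ]
}}

```text
time: 4.4
position: [0.6252, 0.1606, 0.1996]
tcp_rot: [2.423, 1.998, 0.004]
force: [0.7, 0.3, -0.7]
opening: 0.024
grasp_force: 0.0
```

```bash
python3 - <<'E'
from h import *
st()
a=camera("wrist")[100:400,120:520,::-1]; b=camera("top")[150:300,290:490,::-1]
cv2.imwrite("pics/w3.png",np.hstack([a,cv2.resize(b,(400,300))]))
E
```

```text
t 4.4 p [0.6252 0.1606 0.1996] psi -0.192 zax [ 0.003  0.001 -1.   ] q [ 0.25  0.48  0.12  1.21 -0.    2.01] F [ 0.7  0.3 -0.7] op 0.024 gf 0.0
```

View pics/w3.png

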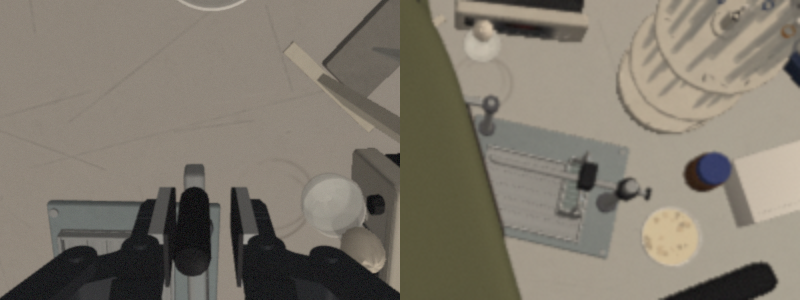

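The keeper is almost open: the post (crop 193,230) touches the pushing left pad. I'll push on to the stop while watching the force.

Emit:
{"api": "jog_arm", "payload": {
  "increments": [
    [0.5, -0.11, 0, 0, 0, -0.04, 0.28],
    [0.4, -0.1, 0, 0, 0, -0.03, 0.28],
    [0.0, 0, 0, 0, 0, 0, 0.28]
  ]
}}

```text
time: 4.8
position: [0.6326, 0.1587, 0.1988]
tcp_rot: [2.491, 1.914, 0.001]
force: [0.1, -0.4, 0.2]
opening: 0.0237
grasp_force: 0.0
```

Emit:
{"api": "jog_arm", "payload": {
  "increments": [
    [0.3, -0.08, 0, 0, 0, 0, 0.28],
    [0, 0, 0, 0, 0, 0, 0.28]
  ]
}}

```text
time: 5.0
position: [0.6347, 0.1582, 0.1984]
tcp_rot: [-2.49, -1.914, 0.001]
force: [-3.6, 1.0, 3.0]
opening: 0.0236
grasp_force: 1.6
```

Emit:
{"api": "jog_arm", "payload": {
  "increments": [
    [0.3, -0.08, 0, 0, 0, 0, 0.28],
    [0, 0, 0, 0, 0, 0, 0.28]
  ]
}}

```text
time: 5.2
position: [0.6348, 0.1582, 0.1982]
tcp_rot: [-2.486, -1.912, 0.007]
force: [-9.9, 2.8, 4.6]
opening: 0.024
grasp_force: 5.1
```

Emit:
{"api": "jog_arm", "payload": {
  "increments": [
    [-0.7, 0.2, 0.5, 0, 0, 0, 0.28],
    [0, 0, 3.5, 0, 0, 0, 0.3],
    [0, 0, 4, 0, 0, 0, 0.5],
    [-1.2, 1.3, 4, 0, 0, 0.145, 0.5],
    [-1.2, 1.3, 0, 0, 0, 0.145, 0.5],
    [-1.2, 1.3, 0, 0, 0, 0.145, 0.5],
    [-1.2, 1.3, 0, 0, 0, 0.145, 0.5],
    [-1.2, 1.3, 0, 0, 0, 0.145, 0.5],
    [-1.2, 1.3, 0, 0, 0, 0.145, 0.5],
    [-1.2, 1.3, 0, 0, 0, 0.145, 0.5],
    [-1.2, 1.3, 0, 0, 0, 0.145, 0.5],
    [-1.2, 1.3, 0, 0, 0, 0.145, 0.5]
  ]
}}

```text
time: 6.4
position: [0.5236, 0.2766, 0.3187]
tcp_rot: [0.808, 3.034, 0.001]
force: [0.0, 0.9, -0.5]
opening: 0.0427
grasp_force: 0.0
```

Emit:
{"api": "jog_arm", "payload": {
  "increments": [
    [-1.2, 1.3, 0, 0, 0, 0.145, 0.5],
    [-1.2, 1.3, 0, 0, 0, 0.145, 0.5],
    [-1.2, 1.3, 0, 0, 0, 0.145, 0.5],
    [-1.2, 1.3, 0, 0, 0, 0.145, 0.5],
    [-1.2, 1.3, 0, 0, 0, 0.145, 0.5],
    [-1.2, 1.3, 0, 0, 0, 0.145, 0.5],
    [0, 0, 0, 0, 0, 0, 0.5],
    [0, 0, 0, 0, 0, 0, 0.5]
  ]
}}

```text
time: 7.2
position: [0.4519, 0.3542, 0.3186]
tcp_rot: [-0.534, 3.094, -0.0]
force: [-0.1, 0.4, 0.1]
opening: 0.043
grasp_force: 0.0
```

```bash
python3 - <<'E'
from h import *
st();c=get_calibration("wrist");im=camera("wrist")[:,:,::-1].copy();cv2.imwrite("pics/w4.png",im)
g=(im.max(2)<60).astype(np.uint8)
n,l,s,m=cv2.connectedComponentsWithStats(g)
for i in range(1,n):
    if s[i,4]>150: print(s[i],m[i].round(1))
print(proj("",[.453,.353,.178],c))
E
```

```text
t 7.2 p [0.4519 0.3542 0.3186] psi 1.913 zax [ 0.002 -0.    -1.   ] q [ 0.67  0.33  0.19  1.43 -0.    0.32] F [-0.1  0.4  0.1] op 0.043 gf 0.0
[ 227   31   56   43 1724] [254.7  52.6]
[ 441  175   58   47 1633] [469.6 197.7]
[ 309  188   27   49 1098] [322.  212.2]
[    5   290   635   190 53323] [322.5 419.3]
[   0  324   59  107 3339] [ 22.5 371.1]
[  0 426  34  43 272] [ 15.9 447.3]
[[320.33194072 215.40627799]]
```

View pics/w4.png

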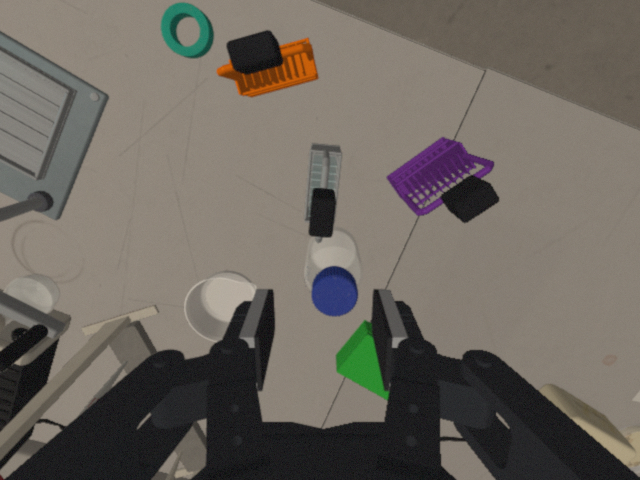

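```bash
python3 - <<'E'
from h import *
c=get_calibration("wrist");im=cv2.imread("pics/w4.png")
g=(im.max(2)<60).astype(np.uint8)[150:250,290:360]
p=cv2.findNonZero(g).reshape(-1,2)+[290,150]
print(cv2.minAreaRect(p.astype(np.float32)))
for r in range(188,240,6):
    q=p[p[:,1]==r];
    if len(q): print(r,q[:,0].min(),q[:,0].max())
mid=lambda r:(p[p[:,1]==r][:,0].min()+p[p[:,1]==r][:,0].max()+1)/2
a=onz("",(mid(212),212),.178,c);b=onz("",(mid(232),232),.178,c);d=b-a;d/=np.linalg.norm(d)
print("axis from upper face",np.arctan2(d[1],d[0]))
f=onz("",(mid(233),237),.178,c);print("far edge",f,"centre",f-.017*d)
# rack outer slides: rough body rays at z .08
x=(im[140:260,290:360].astype(int));
a=onz("",(326,147),.08,c);print(a)
E
```

```text
((322.0975646972656, 212.12196350097656), (23.853212356567383, 47.92729187011719), 6.34019136428833)
188 315 321
194 313 334
200 312 334
206 311 334
212 311 334
218 310 333
224 310 332
230 309 332
236 320 329
axis from upper face 0.22226649658799524
far edge [0.47041964 0.35937553 0.178     ] centre [0.45383784 0.35562803 0.178     ]
[0.41000071 0.34279058 0.08      ]
```

Candidates: purple (450,185), orange (265,65) and the steel rack (322,190) beside the blue-capped bottle. The steel one is meant, because it has the grey wire body and glass slides. Its black grip block is centred at (322,212), in agreement with the earlier triangulation. Next I descend and grip it.

Emit:
{"api": "jog_arm", "payload": {
  "increments": [
    [0.15, 0.1, -3, 0, 0, -0.045, 0.5],
    [0, 0, -4, 0, 0, -0.045, 0.5],
    [0, 0, -4, 0, 0, 0, 0.5],
    [0, 0, -3, 0, 0, 0, 0.5],
    [0, 0, -2.1, 0, 0, 0, 0.5],
    [0, 0, -1.5, 0, 0, 0, 0.5],
    [0, 0, 0, 0, 0, 0, 0.5]
  ]
}}

```text
time: 7.95
position: [0.4522, 0.3532, 0.1399]
tcp_rot: [0.392, -3.113, 0.004]
force: [0.3, -0.1, -0.1]
opening: 0.0429
grasp_force: 0.0
```

Emit:
{"api": "jog_arm", "payload": {
  "increments": [
    [0, 0, 0, 0, 0, 0, 0.3],
    [0, 0, 0, 0, 0, 0, 0.22],
    [0, 0, 0, 0, 0, 0, 0.1],
    [0, 0, 0, 0, 0, 0, 0],
    [0, 0, 0, 0, 0, 0, 0],
    [0, 0, 0, 0, 0, 0, 0],
    [0, 0, 0, 0, 0, 0, 0]
  ]
}}

```text
time: 8.65
position: [0.4537, 0.3555, 0.1434]
tcp_rot: [-0.396, 3.114, 0.001]
force: [1.6, 0.0, 5.2]
opening: 0.0193
grasp_force: 59.9
```

```bash
python3 - <<'E'
from h import *
st()
a=camera("wrist")[100:400,120:520,::-1]
cv2.imwrite("pics/w5.png",a)
E
```

```text
t 8.65 p [0.4537 0.3555 0.1434] psi 1.824 zax [ 0.002  0.001 -1.   ] q [ 0.66  0.39 -0.18  1.   -0.    0.41] F [1.6 0.  5.2] op 0.0193 gf 59.9
```

View pics/w5.png

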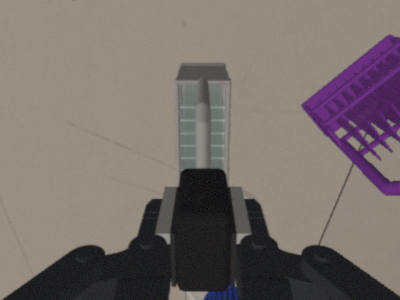

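Block is gripped square between the pads (crop 200,230) with 60 N. Lifting it and carrying it to the front of the hook.

Emit:
{"api": "jog_arm", "payload": {
  "increments": [
    [0, 0, 1, 0, 0, 0, 0],
    [0, 0, 2.6, 0, 0, 0, 0],
    [0, 0, 3, 0, 0, 0, 0],
    [0, 0, 3, 0, 0, 0, 0],
    [0, 0, 3, 0, 0, 0, 0],
    [0, 0, 3, 0, 0, 0, 0],
    [0.4, -1.0, 0, 0, 0, -0.02, 0],
    [0.7, -1.7, 0, 0, 0, -0.04, 0],
    [0.8, -1.9, 0, 0, 0, -0.04, 0],
    [0.8, -1.9, 0, 0, 0, -0.04, 0],
    [0.8, -1.9, 0, 0, 0, -0.04, 0],
    [0.8, -1.9, 0, 0, 0, -0.04, 0]
  ]
}}

```text
time: 9.9
position: [0.4953, 0.2506, 0.2966]
tcp_rot: [0.049, -3.138, 0.002]
force: [1.7, -0.5, -2.1]
opening: 0.0193
grasp_force: 58.9
```

Emit:
{"api": "jog_arm", "payload": {
  "increments": [
    [0.8, -1.9, 0, 0, 0, -0.04, 0],
    [0.8, -1.9, 0, 0, 0, -0.04, 0],
    [0.8, -1.9, 0, 0, 0, -0.04, 0],
    [0.8, -1.9, 0, 0, 0, -0.05, 0],
    [0.8, -1.9, 0, 0, 0, -0.05, 0],
    [0.6, -1.4, -2, 0, 0, -0.045, 0],
    [0.2, -0.5, -3, 0, 0, -0.01, 0],
    [0, 0, -2, 0, 0, 0, 0],
    [0, 0, -1, 0, 0, 0, 0],
    [0, 0, 0, 0, 0, 0, 0],
    [0, 0, 0, 0, 0, 0, 0],
    [0, 0, 0, 0, 0, 0, 0]
  ]
}}

```text
time: 11.1
position: [0.5446, 0.1385, 0.2195]
tcp_rot: [0.378, 3.117, 0.001]
force: [-0.1, 0.8, -0.7]
opening: 0.0189
grasp_force: 58.9
```

```bash
python3 - <<'E'
from h import *
st()
a=camera("wrist")[:,:,::-1];s=camera("scene")[160:310,240:400,::-1]
cv2.imwrite("pics/w6.png",np.hstack([a[130:430,60:460],cv2.resize(s,(320,300),interpolation=cv2.INTER_CUBIC)]))
c=get_calibration("wrist")
t=.5008-.0562j
W=lambda x,y,zz:[*( (lambda q:(q.real,q.imag))(t+np.exp(-.22j)*(x+1j*y)/1000)),zz/1000]
print(proj("",[W(0,-85,185),W(0,80,185),W(0,95,197)],c)-[60,130])
E
```

```text
t 11.1 p [0.5446 0.1385 0.2195] psi 1.329 zax [ 0.002  0.001 -1.   ] q [ 0.25  0.33 -0.07  1.17  0.    0.49] F [-0.1  0.8 -0.7] op 0.0189 gf 58.9
[[-267.18038996  150.84183178]
 [  38.27591332  144.91784595]
 [  54.12507814  154.76818029]]
```

View pics/w6.png

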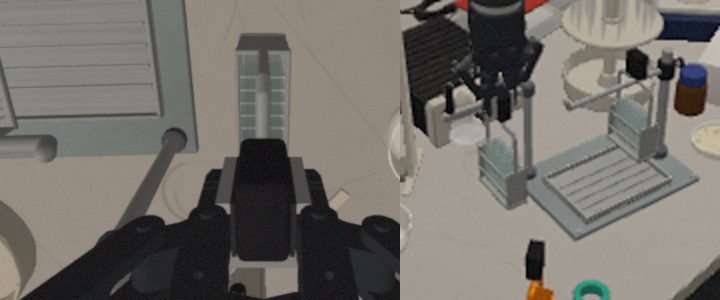

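```bash
python3 - <<'E'
from h import *
c=get_calibration("wrist");p=get_obs()["position"];x=np.array([np.cos(-.24),np.sin(-.24)]);y=np.array([-x[1],x[0]])
for r,z in[(390,.254),(268,.254),(268,.214)]:
    d=(onz("",(324,r),z,c)-p)[:2];print(r,z,(d@x).round(4),(d@y).round(4))
d=(onz("",(324,165),.08+p[2]-.1434,c)-p)[:2];print("basket end",d@x,d@y)
o=np.array([.5008,-.0562]);s=p[:2]-o;X=np.array([.976,-.219]);print("stand xy",s@X,s@[.219,.976])
E
```

```text
390 0.254 0.0158 0.001
268 0.254 -0.0336 0.001
268 0.214 -0.0152 0.0012
basket end -0.051980408304431965 0.0013942079556141353
stand xy 0.0001829957669871579 0.19965073213148737
```

Block is centred on the TCP, and the rack sits at stand (0, 200). The hook tip appears at crop (50,148), close to the prediction. Now threading along the hook.

Emit:
{"api": "jog_arm", "payload": {
  "increments": [
    [0, 0, -0.3, 0, 0, 0.02, 0],
    [0, 0, 0, 0, 0, 0, 0],
    [-0.2, -0.9, 0, 0, 0, 0, 0],
    [-0.33, -1.46, 0, 0, 0, 0, 0],
    [-0.33, -1.46, 0, 0, 0, 0, 0],
    [-0.33, -1.46, 0, 0, 0, 0, 0],
    [-0.33, -1.46, 0, 0, 0, 0, 0],
    [-0.33, -1.46, 0, 0, 0, 0, 0],
    [-0.11, -0.49, 0, 0, 0, 0, 0],
    [0, 0, 0, 0, 0, 0, 0]
  ]
}}

```text
time: 12.2
position: [0.5242, 0.0503, 0.2154]
tcp_rot: [0.35, 3.122, 0.0]
force: [0.2, 0.8, -1.7]
opening: 0.0191
grasp_force: 59.1
```

```bash
python3 - <<'E'
from h import *
st()
p=get_obs()["position"]
o=np.array([.5008,-.0562]);s=p[:2]-o;X=np.array([.976,-.219]);print("stand xy",s@X,s@[.219,.976])
a=camera("wrist")[:,:,::-1];s=camera("scene")[160:310,240:400,::-1]
cv2.imwrite("pics/w7.png",np.hstack([a[130:430,60:460],cv2.resize(s,(320,300),interpolation=cv2.INTER_CUBIC)]))
E
```

```text
t 12.2 p [0.5242 0.0503 0.2154] psi 1.347 zax [ 0.  0. -1.] q [ 0.1   0.27 -0.17  1.13  0.    0.32] F [ 0.2  0.8 -1.7] op 0.0191 gf 59.1
stand xy -0.000509575359202756 0.10904428436948013
```

View pics/w7.png

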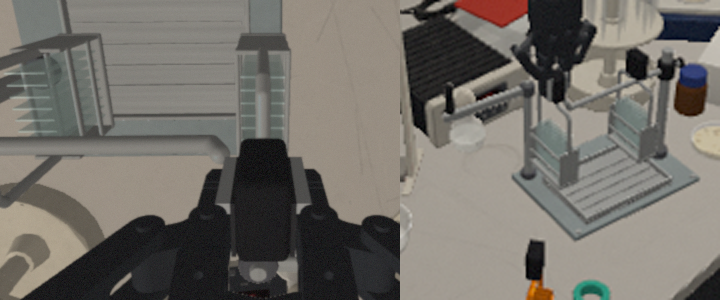

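The hook tip (crop 225,150) is just entering the bail window and there is no contact force. Continuing.

Emit:
{"api": "jog_arm", "payload": {
  "increments": [
    [-0.2, -0.8, 0.1, 0, 0, 0, 0],
    [-0.22, -1.0, 0, 0, 0, 0, 0],
    [-0.22, -1.0, 0, 0, 0, 0, 0],
    [-0.22, -1.0, 0, 0, 0, 0, 0],
    [-0.22, -1.0, 0, 0, 0, 0, 0],
    [-0.22, -1.0, 0, 0, 0, 0, 0],
    [-0.22, -1.0, 0, 0, 0, 0, 0],
    [-0.22, -1.0, 0, 0, 0, 0, 0],
    [-0.11, -0.5, 0, 0, 0, 0, 0],
    [0, 0, 0, 0, 0, 0, 0],
    [0, 0, 0, 0, 0, 0, 0]
  ]
}}

```text
time: 13.4
position: [0.5059, -0.0317, 0.2163]
tcp_rot: [0.348, 3.122, 0.001]
force: [-0.2, 0.3, -1.6]
opening: 0.0194
grasp_force: 59.1
```

Emit:
{"api": "jog_arm", "payload": {
  "increments": [
    [0, 0, -0.5, 0, 0, 0, 0],
    [0, 0, -0.5, 0, 0, 0, 0],
    [0, 0, -0.4, 0, 0, 0, 0],
    [0, 0, -0.2, 0, 0, 0, 0],
    [0, 0, 0, 0, 0, 0, 0]
  ]
}}

```text
time: 13.9
position: [0.5055, -0.0316, 0.1997]
tcp_rot: [-0.347, -3.121, 0.0]
force: [0.3, -0.1, -2.1]
opening: 0.0193
grasp_force: 59.2
```

Emit:
{"api": "jog_arm", "payload": {
  "increments": [
    [0, 0, -0.15, 0, 0, 0, 0],
    [0, 0, -0.1, 0, 0, 0, 0],
    [0, 0, 0, 0, 0, 0, 0]
  ]
}}

```text
time: 14.2
position: [0.5059, -0.0317, 0.1978]
tcp_rot: [0.348, 3.122, 0.0]
force: [0.5, -0.4, -1.9]
opening: 0.0192
grasp_force: 59.2
```

Emit:
{"api": "jog_arm", "payload": {
  "increments": [
    [0, 0, -0.1, 0, 0, 0, 0],
    [0, 0, 0, 0, 0, 0, 0]
  ]
}}

```text
time: 14.4
position: [0.5063, -0.0318, 0.1971]
tcp_rot: [0.348, 3.121, -0.0]
force: [0.2, -1.2, -1.6]
opening: 0.019
grasp_force: 59.2
```

Emit:
{"api": "jog_arm", "payload": {
  "increments": [
    [0, 0, -0.1, 0, 0, 0, 0],
    [0, 0, 0, 0, 0, 0, 0]
  ]
}}

```text
time: 14.6
position: [0.5068, -0.0319, 0.1963]
tcp_rot: [0.348, 3.12, -0.0]
force: [1.0, -0.2, 0.3]
opening: 0.0192
grasp_force: 59.5
```

Emit:
{"api": "jog_arm", "payload": {
  "increments": [
    [0, 0, -0.1, 0, 0, 0, 0],
    [0, 0, 0, 0, 0, 0, 0]
  ]
}}

```text
time: 14.8
position: [0.5071, -0.0319, 0.1958]
tcp_rot: [0.347, 3.119, -0.0]
force: [1.5, -0.5, 4.3]
opening: 0.0197
grasp_force: 60.2
```

Seated: the upward force has appeared at the expected height. Releasing gently and retreating upward.

Emit:
{"api": "jog_arm", "payload": {
  "increments": [
    [0, 0, 0, 0, 0, 0, 0.28],
    [0, 0, 0, 0, 0, 0, 0.36],
    [0, 0, 0, 0, 0, 0, 0.45],
    [0, 0, 0, 0, 0, 0, 0.45],
    [0, 0, 1.5, 0, 0, 0, 0.45],
    [0, 0, 2.5, 0, 0, 0, 0.45],
    [0, 0, 4, 0, 0, 0, 0.45],
    [0, 0, 4, 0, 0, 0, 0.45],
    [0, 0, 0, 0, 0, 0, 0.45]
  ]
}}

```text
time: 15.7
position: [0.5085, -0.0319, 0.3202]
tcp_rot: [0.347, 3.113, 0.001]
force: [0.6, 0.0, 0.3]
opening: 0.0387
grasp_force: 0.0
```

```bash
python3 - <<'E'
from h import *
st()
a=camera("wrist")[:,:,::-1];s=camera("scene")[160:310,240:400,::-1]
cv2.imwrite("pics/w8.png",np.hstack([a[80:380,60:460],cv2.resize(s,(320,300),interpolation=cv2.INTER_CUBIC)]))
E
```

```text
t 15.7 p [ 0.5085 -0.0319  0.3202] psi 1.349 zax [ 0.01  -0.001 -1.   ] q [-0.06  0.2   0.02  1.37  0.    0.16] F [0.6 0.  0.3] op 0.0387 gf 0.0
```

View pics/w8.png

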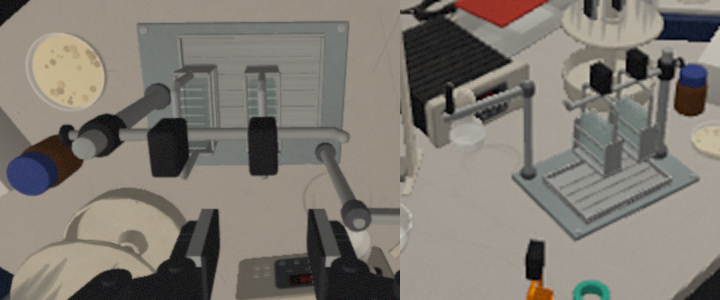

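Both racks hang on the hook, clear of each other (grips at crop 168,147 and 262,145). Next I go back to the thumb post at about (0.630, 0.159).

Emit:
{"api": "jog_arm", "payload": {
  "increments": [
    [1.01, 1.59, 0, 0, 0, -0.134, 0.4],
    [1.01, 1.59, 0, 0, 0, -0.134, 0.4],
    [1.01, 1.59, 0, 0, 0, -0.134, 0.4],
    [1.01, 1.59, 0, 0, 0, -0.134, 0.4],
    [1.01, 1.59, 0, 0, 0, -0.134, 0.4],
    [1.01, 1.59, 0, 0, 0, -0.134, 0.4],
    [1.01, 1.59, 0, 0, 0, -0.134, 0.4],
    [1.01, 1.59, 0, 0, 0, -0.134, 0.4],
    [1.01, 1.59, 0, 0, 0, -0.134, 0.4],
    [1.01, 1.59, 0, 0, 0, -0.134, 0.4],
    [1.01, 1.59, 0, 0, 0, -0.134, 0.4],
    [1.01, 1.6, 0, 0, 0, -0.13, 0.4]
  ]
}}

```text
time: 17.0
position: [0.6265, 0.1596, 0.3124]
tcp_rot: [-2.49, -1.913, 0.006]
force: [0.3, -0.5, 1.0]
opening: 0.0343
grasp_force: 0.0
```

Emit:
{"api": "jog_arm", "payload": {
  "increments": [
    [0, 0, 0, 0, 0, 0, 0.4],
    [0, 0, 0, 0, 0, 0, 0.4]
  ]
}}

```text
time: 17.2
position: [0.6262, 0.159, 0.3128]
tcp_rot: [-2.482, -1.923, 0.006]
force: [1.3, -0.1, -0.4]
opening: 0.0338
grasp_force: 0.0
```

```bash
python3 - <<'E'
from h import *
st();c=get_calibration("wrist");im=camera("wrist")
b=proj("",[[.630,.159,.235],[.630,.159,.19]],c);print("pred top/bottom",b)
g=(im.max(2)<60).astype(np.uint8);n,l,s,m=cv2.connectedComponentsWithStats(g)
for i in range(1,n):
    if s[i,4]>100: print(s[i],m[i].round(1))
E
```

```text
t 17.2 p [0.6262 0.159  0.3128] psi -0.252 zax [-0.004 -0.001 -1.   ] q [ 0.25  0.47  0.4   1.5  -0.    2.07] F [ 1.3 -0.1 -0.4] op 0.0338 gf 0.0
pred top/bottom [[329.04659407 241.61409716]
 [328.23534514 220.84504046]]
[  0 162   9  20 103] [  2.6 170.5]
[    8   185   632   295 75281] [386.5 383.6]
[319 216  20  37 608] [328.  234.2]
[450 237  12  15 152] [455.5 244. ]
[447 283  17  57 588] [456.6 309.8]
[  0 346  43  71 445] [ 20.3 382. ]
```

Blob (328,234) matches the predicted post. I'll descend to cage it.

Emit:
{"api": "jog_arm", "payload": {
  "increments": [
    [0.4, 0, -3, 0, 0, 0, 0.4],
    [0, 0, -3, 0, 0, 0, 0.4],
    [0, 0, -3, 0, 0, 0, 0.4],
    [0, 0, -2.4, 0, 0, 0, 0.4],
    [0, 0, 0, 0, 0, 0, 0.28],
    [0, 0, 0, 0, 0, 0, 0.28]
  ]
}}

```text
time: 17.85
position: [0.6304, 0.1584, 0.2011]
tcp_rot: [-2.486, -1.921, 0.002]
force: [0.3, 0.3, 0.5]
opening: 0.024
grasp_force: 0.0
```

```bash
python3 - <<'E'
from h import *
st()
H=np.array([.5977,.0328])
f=np.linspace(1.6,0.0,17);b=np.pi-.22-f
P=H+.13*np.c_[np.cos(b),np.sin(b)]
print(P[0],P[-1]);print((100*np.diff(P,axis=0)).round(2).tolist())
E
```

```text
t 17.85 p [0.6304 0.1584 0.2011] psi -0.255 zax [-0.001 -0.    -1.   ] q [ 0.25  0.49  0.14  1.22 -0.    2.07] F [0.3 0.3 0.5] op 0.024 gf 0.0
[0.6297622  0.15878419] [0.47083333 0.06116985]
[[-1.27, 0.26], [-1.29, 0.13], [-1.3, -0.0], [-1.29, -0.13], [-1.27, -0.26], [-1.24, -0.39], [-1.2, -0.51], [-1.14, -0.62], [-1.07, -0.73], [-0.99, -0.84], [-0.9, -0.93], [-0.81, -1.02], [-0.7, -1.09], [-0.59, -1.16], [-0.47, -1.21], [-0.35, -1.25]]
```

Emit:
{"api": "jog_arm", "payload": {
  "increments": [
    [-1.27, 0.26, 0, 0, 0, 0.1, 0.28],
    [-1.29, 0.13, 0, 0, 0, 0.1, 0.28],
    [-1.3, 0, 0, 0, 0, 0.1, 0.28],
    [-1.29, -0.13, 0, 0, 0, 0.1, 0.28],
    [-1.27, -0.26, 0, 0, 0, 0.1, 0.28],
    [-1.24, -0.39, 0, 0, 0, 0.1, 0.28],
    [-1.2, -0.51, 0, 0, 0, 0.1, 0.28],
    [-1.14, -0.62, 0, 0, 0, 0.1, 0.28],
    [-1.07, -0.73, 0, 0, 0, 0.1, 0.28],
    [-0.99, -0.84, 0, 0, 0, 0.1, 0.28],
    [0, 0, 0, 0, 0, 0, 0.28]
  ]
}}

```text
time: 18.95
position: [0.5106, 0.1277, 0.2033]
tcp_rot: [1.26, 2.875, 0.003]
force: [-0.0, 0.4, 0.5]
opening: 0.0238
grasp_force: 0.0
```

Emit:
{"api": "jog_arm", "payload": {
  "increments": [
    [-0.9, -0.93, 0, 0, 0, 0.1, 0.28],
    [-0.81, -1.02, 0, 0, 0, 0.1, 0.28],
    [-0.7, -1.09, 0, 0, 0, 0.1, 0.28],
    [-0.59, -1.16, 0, 0, 0, 0.1, 0.28],
    [-0.47, -1.21, 0, 0, 0, 0.1, 0.28],
    [-0.25, -0.9, 0, 0, 0, 0.1, 0.28],
    [0, 0, 0, 0, 0, 0, 0.28]
  ]
}}

```text
time: 19.65
position: [0.4743, 0.0646, 0.2022]
tcp_rot: [0.359, 3.118, 0.001]
force: [-0.5, 0.1, -0.1]
opening: 0.0238
grasp_force: 0.0
```

Emit:
{"api": "jog_arm", "payload": {
  "increments": [
    [-0.1, -0.35, 0, 0, 0, 0, 0.28],
    [-0.05, -0.25, 0, 0, 0, 0, 0.28],
    [0, 0, 0, 0, 0, 0, 0.28]
  ]
}}

```text
time: 19.95
position: [0.4722, 0.0592, 0.2011]
tcp_rot: [0.356, 3.121, 0.0]
force: [0.5, 0.2, -0.5]
opening: 0.0237
grasp_force: 0.2
```

Emit:
{"api": "jog_arm", "payload": {
  "increments": [
    [-0.05, -0.25, 0, 0, 0, 0, 0.28],
    [0, 0, 0, 0, 0, 0, 0.28]
  ]
}}

```text
time: 20.15
position: [0.4713, 0.0566, 0.2008]
tcp_rot: [-0.355, -3.121, 0.0]
force: [-0.1, -0.1, -0.6]
opening: 0.0242
grasp_force: 0.2
```

Emit:
{"api": "jog_arm", "payload": {
  "increments": [
    [-0.05, -0.2, 0, 0, 0, 0, 0.28],
    [0, 0, 0, 0, 0, 0, 0.28]
  ]
}}

```text
time: 20.35
position: [0.4707, 0.0545, 0.2007]
tcp_rot: [-0.354, -3.121, 0.0]
force: [-0.0, 1.0, -0.1]
opening: 0.0242
grasp_force: 0.2
```

Emit:
{"api": "jog_arm", "payload": {
  "increments": [
    [-0.05, -0.2, 0, 0, 0, 0, 0.28],
    [0, 0, 0, 0, 0, 0, 0.28]
  ]
}}

```text
time: 20.55
position: [0.4702, 0.053, 0.2007]
tcp_rot: [-0.354, -3.121, -0.002]
force: [0.8, 2.6, 0.2]
opening: 0.0237
grasp_force: 1.4
```

Emit:
{"api": "jog_arm", "payload": {
  "increments": [
    [-0.05, -0.2, 0, 0, 0, 0, 0.28],
    [0, 0, 0, 0, 0, 0, 0.28],
    [0, 0, 0, 0, 0, 0, 0.28]
  ]
}}

```text
time: 20.85
position: [0.4702, 0.0529, 0.2008]
tcp_rot: [0.352, 3.122, 0.008]
force: [1.5, 8.9, -1.4]
opening: 0.0239
grasp_force: 4.2
```

Emit:
{"api": "jog_arm", "payload": {
  "increments": [
    [-0.05, -0.2, 0, 0, 0, 0, 0.28],
    [0, 0, 0, 0, 0, 0, 0.28],
    [0, 0, 0, 0, 0, 0, 0.28]
  ]
}}

```text
time: 21.15
position: [0.4702, 0.0528, 0.2008]
tcp_rot: [0.35, 3.122, 0.015]
force: [3.0, 14.1, -3.3]
opening: 0.0241
grasp_force: 7.1
```

Keeper is hard against its shut stop (14 N, no further motion). Centring, opening the cage and rising.

Emit:
{"api": "jog_arm", "payload": {
  "increments": [
    [0.12, 0.55, 0, 0, 0, 0, 0.28],
    [0, 0, 0, 0, 0, 0, 0.4],
    [0, 0, 0, 0, 0, 0, 0.4],
    [0, 0, 1.5, 0, 0, 0, 0.4],
    [0, 0, 3, 0, 0, 0, 0.4],
    [0, 0, 4, 0, 0, 0, 0.4],
    [0, 0, 4, 0, 0, 0, 0.4],
    [0, 0, 0, 0, 0, 0, 0.4],
    [0, 0, 0, 0, 0, 0, 0.4]
  ]
}}

```text
time: 22.05
position: [0.471, 0.0537, 0.3266]
tcp_rot: [0.355, 3.119, -0.0]
force: [0.6, -0.4, -0.1]
opening: 0.0342
grasp_force: 0.0
```

```bash
python3 - <<'E'
from h import *
st();c=get_calibration("wrist");im=camera("wrist");cv2.imwrite("pics/w9.png",im[:,:,::-1])
# thumb + racks by dark blobs; compare with w1 (shut at start)
t=.5008-.0562j
W=lambda x,y,zz:[*( (lambda q:(q.real,q.imag))(t+np.exp(-.22j)*(x+1j*y)/1000)),zz/1000]
print("pred thumb top/bot, hung grip, loose grip",proj("",[W(-55,108,235),W(-55,108,187),W(0,-44,231),W(0,25,231)],c).round(1).tolist())
def blobs(g):
    n,l,s,m=cv2.connectedComponentsWithStats((g.max(2)<60).astype(np.uint8))
    return [(s[i].tolist(),m[i].round(1).tolist()) for i in range(1,n) if s[i,4]>150]
for b in blobs(im): print(b)
print("w1");[print(b) for b in blobs(cv2.imread("pics/w1.png"))]
E
```

```text
t 22.05 p [0.471  0.0537 0.3266] psi 1.344 zax [ 0.002 -0.    -1.   ] q [ 0.11  0.15 -0.04  1.38 -0.    0.34] F [ 0.6 -0.4 -0.1] op 0.0342 gf 0.0
pred thumb top/bot, hung grip, loose grip [[332.6, 232.6], [331.1, 212.9], [126.7, 302.1], [220.0, 301.7]]
([0, 0, 215, 169, 14685], [78.7, 59.5])
([533, 0, 59, 26, 996], [558.1, 9.8])
([320, 208, 19, 34, 544], [328.7, 224.8])
([33, 255, 82, 43, 1579], [79.5, 271.2])
([208, 262, 39, 59, 1836], [227.0, 291.3])
([116, 264, 51, 59, 2241], [141.2, 292.9])
([8, 289, 632, 191, 53770], [323.3, 419.3])
([0, 366, 31, 45, 856], [11.4, 388.2])
([282, 366, 65, 36, 1790], [313.2, 383.8])
w1
([0, 0, 207, 161, 14362], [72.2, 54.1])
([545, 0, 60, 23, 895], [570.6, 8.2])
([323, 222, 21, 40, 701], [332.3, 241.5])
([14, 267, 82, 52, 2001], [59.0, 288.6])
([91, 283, 59, 66, 2843], [120.5, 315.4])
([8, 288, 631, 192, 53320], [323.1, 419.2])
([278, 383, 69, 38, 2037], [310.8, 401.3])
([0, 390, 17, 33, 257], [4.9, 402.3])
```

Emit:
{"api": "jog_arm", "payload": {
  "increments": [
    [-1.5, -3, 0.5, 0, 0, 0, 0.4],
    [-1.5, -3.5, 0.5, 0, 0, 0, 0.4],
    [-1.5, -3.5, 0.5, 0, 0, 0, 0.4],
    [-1.5, -3.5, 0, 0, 0, 0, 0.4],
    [-1.5, -3.5, 0, 0, 0, 0, 0.4],
    [-1.5, -3.5, 0, 0, 0, 0, 0.4],
    [-1.5, -3.5, 0, 0, 0, 0, 0.4],
    [-1.0, -3.5, 0, 0, 0, 0, 0.4],
    [0, -3.5, 0, 0, 0, 0, 0.4],
    [0, -3.5, 0, 0, 0, 0, 0.4],
    [0, -3.5, 0, 0, 0, 0, 0.4],
    [0, 0, 0, 0, 0, 0, 0.4]
  ]
}}

```text
time: 23.3
position: [0.3545, -0.3289, 0.338]
tcp_rot: [-0.36, -3.117, -0.001]
force: [-0.1, 1.8, -0.8]
opening: 0.0341
grasp_force: 0.0
```

```bash
python3 - <<'E'
from h import *
st()
def blobs(g,x0,x1,y0,y1,th,a=15):
    n,l,s,m=cv2.connectedComponentsWithStats((g[y0:y1,x0:x1].max(2)<th).astype(np.uint8))
    return [(s[i,:].tolist(),(m[i]+[x0,y0]).round(1).tolist()) for i in range(1,n) if s[i,4]>a]
for n,b in (("top",(312,400,190,270)),("scene",(290,395,170,250))):
    im=camera(n)[:,:,::-1];cv2.imwrite(f"pics/{n}9.png",im)
    for g in (cv2.imread(f"pics/{n}0.png"),im): print(n,blobs(g,*b,62))
    d=cv2.absdiff(im,cv2.imread(f"pics/{n}0.png")).max(2)>45
    k,l,s,m=cv2.connectedComponentsWithStats(d.astype(np.uint8));print("diff",[(s[i].tolist()) for i in range(1,k) if s[i,4]>12])
E
```

```text
t 23.3 p [ 0.3545 -0.3289  0.338 ] psi 1.341 zax [-0.003  0.001 -1.   ] q [-0.75  0.17  0.02  1.42 -0.   -0.52] F [-0.1  1.8 -0.8] op 0.0341 gf 0.0
top [([66, 41, 11, 15, 111], [383.1, 237.8]), ([9, 53, 5, 6, 22], [323.0, 245.1])]
top [([42, 35, 10, 15, 103], [358.5, 232.2]), ([66, 41, 11, 15, 110], [383.2, 237.8]), ([11, 53, 5, 6, 24], [325.0, 245.7])]
diff [[354, 225, 10, 16, 119], [477, 236, 163, 86, 7842], [213, 243, 17, 17, 159], [321, 242, 3, 7, 14], [347, 249, 10, 5, 26], [225, 268, 12, 4, 25], [619, 281, 21, 46, 738], [633, 329, 7, 3, 19], [514, 334, 3, 30, 56], [456, 343, 52, 61, 1300], [326, 367, 128, 73, 3210], [533, 376, 70, 41, 1096], [289, 385, 52, 95, 1122], [617, 397, 23, 10, 38], [609, 405, 24, 23, 354], [472, 410, 16, 15, 118], [603, 419, 8, 11, 33], [362, 424, 23, 14, 44], [314, 431, 7, 9, 23], [388, 438, 13, 8, 15], [584, 441, 9, 12, 31], [569, 443, 5, 8, 14], [376, 450, 21, 14, 145], [560, 450, 10, 6, 18], [536, 456, 7, 4, 15], [544, 456, 13, 10, 34], [395, 468, 9, 12, 25]]
scene [([78, 0, 27, 11, 251], [382.7, 174.9]), ([63, 14, 11, 16, 140], [357.9, 191.7]), ([
[... 494 characters left out ...]
], [384.5, 209.6]), ([10, 33, 4, 6, 18], [301.6, 205.6]), ([37, 40, 5, 15, 68], [328.9, 217.0])]
diff [[449, 0, 55, 54, 2030], [534, 19, 101, 162, 3790], [450, 45, 23, 21, 219], [524, 49, 15, 16, 145], [487, 56, 5, 6, 14], [472, 64, 15, 7, 40], [521, 65, 13, 18, 111], [433, 67, 48, 76, 1517], [518, 83, 10, 14, 71], [467, 84, 18, 10, 69], [517, 100, 7, 6, 21], [512, 108, 8, 20, 77], [432, 129, 38, 129, 1408], [510, 130, 4, 7, 16], [490, 172, 12, 36, 131], [331, 190, 15, 18, 170], [329, 209, 14, 22, 126], [476, 209, 19, 43, 308], [325, 211, 3, 15, 25], [317, 220, 9, 9, 15], [342, 235, 9, 14, 73], [241, 279, 34, 61, 601], [537, 289, 10, 21, 78], [433, 299, 29, 20, 384], [518, 311, 18, 13, 141]]
```

```bash
python3 -c "
from cell import *
print(close_job())"
```

```text
the job is handed in; nothing more can be done
None
```

The job is handed in at about 23 s: the loose rack hangs on the hook clear of the first rack, the keeper is pushed fully shut against its stop, and the overhead and scene images show the hung rack and bystanders unmoved; I viewed 11 pictures, one over the limit of 10.

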